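Press a split dental model home with bench locking pliers

TASK

Close the split stone model with the bench locking pliers: gently slide the pliers forward on their rail until their rubber stop rests against the model, then squeeze the handles together until they lock over centre and let go, so that the pliers alone hold the two halves pressed fully together. Then flick the release lever so that the pliers spring open, and draw them back to the rear end of their rail, leaving the model closed. Never touch the model with the robot, and leave the things around it where they are.

Things in the scene. Friction and masses are not known exactly. Their poses are not given: they have to be found in the camera images.
- stand: Grey base plate, 125 x 90 x 12 mm, screwed to the bench, with a rail (top 25 mm high) on which steel locking pliers slide, lying flat, mid-plane 70 mm above the bench. Origin at its underside. +x: along the rail, from handles to jaws and on to the model; +y: side of the moving jaw and handle; -y: side of the fixed ones; z up. Under the handles nothing is higher than 25 mm.
- pivot (a point): Reference point of the pliers between jaws and handles, mid-height (z 70 mm); axes as stand. In this frame, mm: fixed handle, a bar along x, x -44 to -112, y -26 to -14, 18 high, then a thin screw to x -126 (not to be turned); boss on its inner side, x -70 to -78, to y -4; hinge of the moving handle at (-30, +6). Jaws reach forward to x +57. The pliers do not yield sideways.
- grip_point (a point): Place to grip the fixed handle (12 mm wide, 18 mm high) for sliding the pliers: on its centre line 96 mm behind the pivot, mid-height (z 70 mm). Axes as stand.
- handle_end (a point): Rear end of the moving handle (bar 12 mm wide, 18 mm high), mid-height, 138 mm from its hinge. Open it splays to +y. Locked it is parallel to the fixed handle (y +8 to +20 mm in the pivot's frame): outside width over both 46 mm, centred on y -3 mm. Open, that width is about 65 mm at 76 mm behind the pivot (y -26 to +39), more farther back.
- lever_end (a point): Rear end of the dark release lever, a strip 4 mm thick and 12 mm high inside the moving handle, hinged on it 58 mm from the handle's hinge and slanting back, so that its end hangs some 15 mm off the handle's inner face. The end lies about 35 mm behind the adjusting screw: room for closed fingers on its -y side, to push it to +y.
- bumper: Firm rubber stop block in the pliers' throat, 18 mm wide, 14 mm high. Origin at the pivot; its front face is 14 mm ahead (+x), so it meets the model when the model's origin is 44 mm ahead of this origin. More than 35 N on the brittle model is too much.
- cast: Holder fixed to the bench, an aluminium block with a cream stone dental model sawn lengthwise into two halves, each 60 x 12 mm, 28 mm high (z 52 to 80 mm, teeth to 88 mm). Origin at its underside, axes as stand, the cut at y 0; the face towards the pliers at x -30 mm. Its distance along the rail differs from start to start.
- carriage (a joint): Slide of the pliers along the rail, m: 0 at the rear end, grows forward, rubs with about 4 N. Starts at 0 to 0.01; the rubber stop meets the model at 0.040 to 0.056.
- handle (a joint): Moving handle, rad: 0 open, grows as it is squeezed to the fixed handle (turning about +z). Resists from about 0.07, most near 0.2 (about 1 N m: some 20 N at 50 mm from its hinge); dead centre at 0.31, then it pulls itself to its stop at 0.37 and stays locked. A light spring opens it when unlocked.
- release (a joint): Release lever, rad: 0 at rest, to 0.25 as its end is pushed towards the moving handle (to +y). In the locked pliers this pries the handle back over centre (2 to 5 N at the lever's end), and it springs open.
- half (a joint): Gap between the model's halves, m: the half on the +y side slides on two brass pins; 0 fully closed, starts at 0.0025 to 0.005. Rubs with about 10 N and stays where it is left.
- dropper: White dropper bottle, 34 mm wide, 85 mm high, loose bystander. Origin at its underside.
- amber_jar: Amber jar, 48 mm wide, 60 mm high, loose bystander. Origin at its underside.
- mix_bowl: Green mixing bowl, 72 mm wide, 30 mm high, loose bystander. Origin at its underside.
- wax_brush: Brush 150 mm long, lying, loose bystander. Origin at its underside.
Mind the look-alikes: they are no part of the job. What is meant by the cast is not red, and is the smaller of those in its own colour.

How it is judged:
On the way, in this order (a step that is already met when the one before it is completed fails the run):
1. pliers slid forward until the rubber stop touches the model (contact force between bumper and cast above 1 N), for 0.1 s.
2. pliers locked over centre on the model, stop within 3 mm of it, model closed, handles let go (value of joint handle above 0.335 rad and x of bumper in the frame of cast above -0.047 m and value of joint half below 0.001 m and contact force between stand and cast above 20 N and contact force between the fingers and stand below 0.5 N), for 0.3 s.
3. release lever pressed while the pliers are still shut (value of joint release above 0.08 rad and value of joint handle above 0.29 rad).
4. pliers sprung open (value of joint handle below 0.08 rad), for 0.1 s.
At the end, for the whole second after the job is handed in: pliers open (handle under 0.08 rad), drawn back to within 8 mm of the rear end of the rail and at rest, model closed (gap under 1 mm) (value of joint handle below 0.08 rad and value of joint carriage below 0.008 m and value of joint half below 0.001 m and linear speed of bumper below 0.01 m/s); the robot touches nothing.
It fails at once if robot touches the model (contact force between any of the fingers, the arm and cast above 1 N).
It fails at once if rubber stop pushed onto the model with more than 35 N (contact force between bumper and cast above 35 N).
It fails at once if a bystander moved by more than 20 mm (distance of any of dropper, amber_jar, mix_bowl, wax_brush from where it was at the start of the episode above 0.02 m).
It also fails if it takes over 54 s, if anything falls off the work surface, if the arm or the gripper's body presses on something with over 40 N, if the wrist force passes 120 N, or if a joint passes its speed limit or range.

ROBOT

A 7-joint arm with a two-finger parallel gripper is mounted at the origin on the work surface. World frame = base frame: x ahead of the robot, y to its left, z up, the work surface at z = 0. Lengths are in m, angles in rad, forces in N, time in s.
With the tool pointing down it reaches from about 0.4 to 0.875 m from the base axis. Payload 19.3 kg.
Tool frame: the origin (TCP) lies on the mounting face of the last link; the fingertips stand 173 mm ahead of it and the grasp point (between the pads) lies 155 mm ahead of it; z points along the fingers, y is the line along which they close (so a half turn about z gives the same grasp; the last joint's range is limited). The gripper opens to 85 mm and grips with 20 to 120 N. Pads are 22 mm wide; open, the fingers measure 114 mm over their backs; the gripper's body (76 mm by 85 mm) begins 54 mm behind the grasp point. The pads swing forward as they close: fully open they stand 13 mm farther back than shut.
Start: joints at [1.066, 0.521, -0.036, 1.599, 0.021, 1.021, -0.113], TCP at [0.263, -0.567, 0.405] pointing down, gripper open.
Joint ranges: [-2.91, 2.91], [-0.3, 2.13], [-1.5, 1.42], [0.17, 2.43], [-1.26, 4.41], [0.16, 1.93], [-2.52, 2.52]. Speed limits (rad/s): [1.89, 1.89, 2.39, 2.39, 3.01, 3.01, 3.01].

INTERFACE

Orientations are given as [roll, pitch, yaw] about the fixed x, y, z axes, in that order (R = Rz(yaw) Ry(pitch) Rx(roll)).
In Python, from station import env gives the robot as it stands. The module is installed in compiled form; this text tells all that it offers.
- The arm moves only by the tool move_arm, never from a script. Its argument "deltas" is a list of rows, each a list of 3 entries, a list of its own where there are three numbers: the shift along the tool's x, y, z in cm, then the turn, a rotation vector about the tool's x, y, z in degrees, then the closure, from -1 (fully open) to 1 (shut). A call has 1 to 5 rows; each row is the pose to reach, as a shift and turn from the pose commanded when the call began, along the tool's axes at that moment; what a row does not reach only later rows make up. A row lasts 1/12 s, in which the tool goes at most 41.7 mm and 7.16 degrees, less where a joint would pass 70% of its speed; a pose out of reach is approached as far as the arm can. A call with a gripper value outside its range is refused whole. The fingers move at their own pace and stop on an object; "squeeze" is the grip in N (left out, the last holds). Time passes only in rows, so rows that repeat a pose let the fingers close. It gives the time, the measured TCP pose, the force, the opening and the grip force at its end, in the units of the state.
- env.sense(): the state, without advancing time (a new reading comes with each control period).
- env.get_image(name): name is "scene" or "top" or "wrist"; returns a dict with "image" (384x512x3 uint8, blue, green, red), "range_z" (384x512 float32, m along the optical axis (not along the pixel's ray), 0 where there is no reading), "intrinsics" (3x3 intrinsics, pixels), "T" (4x4, takes a point from camera to world coordinates); the wrist camera has in their place "tool_from_camera" (4x4, takes a point from camera to tool coordinates, whose origin is the TCP and whose axes are the flange's). Camera axes: x right, y up, looking along -z (the intrinsics and any distortion apply to the point x, -y, -z); pixel columns grow to the right and rows downward; lengths in m; the calibration is good to about 2 mm. A picture is of the moment at which its call begins: read the wrist's pose just before it.
- env.sign_off(): hands the job in; it is judged then, once.
Trained networks look in the newest picture that a camera, given by its name, has taken for a name from the list of things; names that differ only in an ending like _2 or _b are one class to them, and where a whole thing is asked for, a point or a joint stands for the part that bears it (a point fixed in the world has none). Each returns a list of dicts, best first, with "p" (0 to 1); they miss things now and then, are a little off and sometimes report something else, mostly with a low value. They report only what shows in the picture. A call takes as long as a camera call. They do not tell look-alikes from the thing itself.
- env.search_frame(camera, name): "centre" ([column, row] in pixels, amid what is visible of it).
- env.silhouettes(camera, name): "mask" (384x512 bool, what is visible of it) and "centre" ([column, row] in pixels, amid what is visible of it).
The state is a dict: "t": time; "joints": joint angles; "joint_velocities": joint speeds; "joint_torque": joint torques, N m; "ee_pos": TCP position; "ee_rot": TCP orientation; "force": force on the tool from outside, world axes, zero at the start; "ft_torque": the same for the moment, N m; "grip_width": opening from 0.0 (shut) to 1.0 (fully open); "grip_force": force on a finger pad.
Only numpy, scipy, OpenCV 4.12 (cv2) and the standard library are available. Lean on these libraries where they do the work, as an engineer would, in place of code of your own. Each camera call takes 0.05 s, during which the arm holds its last target. There are 200 camera calls.

## Working session

There is one attempt and no reset: what is moved stays moved. The work goes in short steps, Python scripts to look and compute and a tool call to move; the robot and the scene stay as the last step left them, time stands still between calls to the robot, and variables do not carry over. Pictures are saved under pics/ and viewed, at most 10 in all, crops included, and the job is handed in when it is done.

Besides the shell and the picture viewer there is one more tool, called after "Emit:" in YAML: its name, and indented under it one key for each argument. move_arm: Moves the arm, as the interface text tells. Its arguments: {"type":"object","properties":{"deltas":{"type":"array","items":{"type":"array"}},"squeeze":{"type":"number"}},"required":["deltas"]}

```bash
mkdir -p pics
cat > h.py <<'E'
import numpy as np, cv2
from station import env
def pts(d,mask=None,T=None):
    z=d["range_z"];K=d["intrinsics"];T=d["T"] if T is None else T
    m=(z>0) if mask is None else (mask&(z>0))
    r,c=np.nonzero(m);zz=z[r,c]
    P=np.stack([(c-K[0,2])/K[0,0]*zz,-(r-K[1,2])/K[1,1]*zz,-zz,np.ones_like(zz)])
    return (T@P)[:3].T,r,c
E
python3 - <<'E'
from h import *
s=env.sense();print(s["t"],s["ee_pos"],s["ee_rot"],s["force"])
ims=[]
for cam in("scene","top"):
    d=env.get_image(cam);ims.append(d["image"]);cv2.imwrite(f"pics/{cam}0.png",d["image"])
    np.savez(f"{cam}.npz",**d)
    print(cam,d["T"].round(3).tolist())
    for n in("stand","cast","pivot","grip_point","handle_end","lever_end","bumper","dropper","amber_jar","mix_bowl","wax_brush"):
        for o in env.silhouettes(cam,n)[:4]:
            P,_,_=pts(d,o["mask"])
            if len(P): print(n,round(o["p"],2),np.round(o["centre"]),"med",np.median(P,0).round(3),"lo",np.percentile(P,2,0).round(3),"hi",np.percentile(P,98,0).round(3),len(P))
E
```

```text
0.0 [ 0.26320734 -0.56673182  0.40413421] [-3.14051127e+00  8.66050983e-05  4.34851747e-01] [ 0.42938178 -0.09422992 -0.14151923]
scene [[0.07, -0.644, 0.761, 1.498], [0.998, 0.052, -0.047, -0.009], [-0.01, 0.763, 0.647, 0.879], [0.0, 0.0, 0.0, 1.0]]
stand 0.69 [258. 202.] med [0.577 0.056 0.069] lo [0.435 0.009 0.003] hi [0.627 0.118 0.086] 1413
cast 0.79 [376. 201.] med [0.565 0.361 0.016] lo [0.499 0.305 0.001] hi [0.62  0.439 0.118] 2322
cast 0.64 [258. 248.] med [0.688 0.045 0.011] lo [ 0.639 -0.004  0.005] hi [0.724 0.091 0.087] 1311
cast 0.61 [147. 229.] med [ 0.609 -0.235  0.012] lo [ 0.56  -0.29   0.002] hi [ 0.649 -0.195  0.086] 1324
pivot 0.98 [261. 196.] med [0.57  0.061 0.076] lo [0.437 0.027 0.035] hi [0.627 0.116 0.086] 855
grip_point 0.91 [265. 195.] med [0.563 0.066 0.075] lo [ 0.416  0.027 -0.002] hi [0.628 0.121 0.086] 1000
handle_end 0.53 [268. 184.] med [0.51  0.081 0.077] lo [0.429 0.043 0.   ] hi [0.583 0.123 0.087] 288
dropper 0.89 [326. 209.] med [0.601 0.222 0.045] lo [0.587 0.209 0.004] hi [0.608 0.236 0.084] 279
amber_jar 0.66 [196. 219.] med [ 0.611 -0.11
[... 1220 characters left out ...]
.] med [0.661 0.056 0.083] lo [0.634 0.048 0.053] hi [0.689 0.062 0.09 ] 169
lever_end 0.63 [226. 267.] med [0.424 0.1   0.076] lo [0.418 0.075 0.074] hi [0.503 0.102 0.077] 14
dropper 0.52 [169. 185.] med [0.587 0.218 0.057] lo [0.575 0.208 0.006] hi [0.605 0.235 0.086] 269
amber_jar 0.81 [326. 186.] med [ 0.594 -0.106  0.059] lo [ 0.574 -0.128  0.003] hi [ 0.617 -0.089  0.062] 470
amber_jar 0.27 [254. 152.] med [0.675 0.044 0.012] lo [ 0.633 -0.004  0.009] hi [0.723 0.091 0.088] 1713
mix_bowl 0.73 [176. 139.] med [0.696 0.22  0.025] lo [0.663 0.188 0.014] hi [0.724 0.25  0.031] 756
wax_brush 0.74 [334. 256.] med [ 0.45  -0.128  0.018] lo [ 0.396 -0.147  0.009] hi [ 0.534 -0.1    0.022] 998
```

View pics/scene0.png

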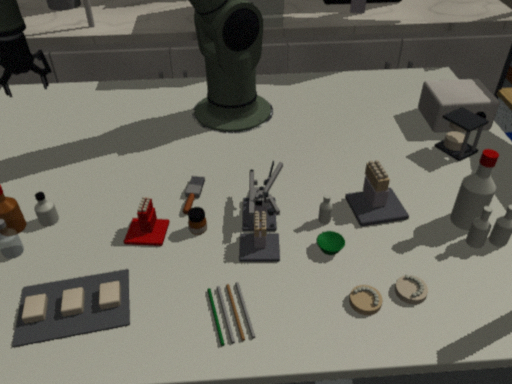

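View pics/top0.png

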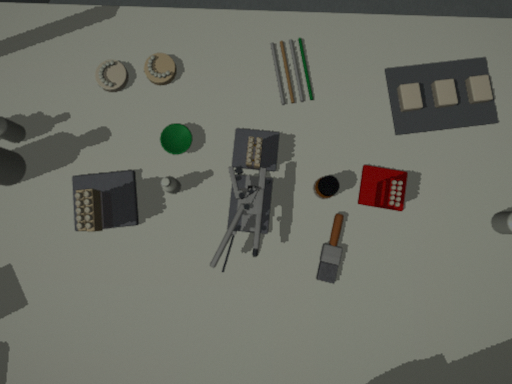

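The top view shows the pliers at about (247,208), with jaws up. The fixed handle ends at (256,252) and the splayed moving handle at (213,264), with the lever tip at about (225,270). The small cream cast is at (254,150). The big cream one at (104,200) and the red one are look-alikes.

Run:
```python
from h import *
d=dict(np.load("top.npz"));P,r,c=pts(d)
x,y,z=P.T
def rect(m,n):
    q=(P[m][:,:2]*1000).astype(np.float32); rc=cv2.minAreaRect(q);print(n,m.sum(),np.round(rc[0],1),np.round(rc[1],1),round(rc[2],1))
rect((x>.62)&(x<.74)&(y>-.02)&(y<.11)&(z>.006)&(z<.02),"cast base")
rect((x>.44)&(x<.625)&(y>-.01)&(y<.13)&(z>.007)&(z<.018),"stand plate")
rect((x>.62)&(x<.72)&(y>.02)&(y<.09)&(z>.072),"cast teeth")
# fixed handle pts
m=(x>.43)&(x<.54)&(z>.068)&(z<.092)&(y>.0)&(y<.055)
for a in np.arange(.42,.64,.01):
    k=(abs(x-a)<.005)&(z>.06)&(z<.095)&(y>-.01)&(y<.14)
    ys=np.sort(y[k]); 
    if len(ys)==0: continue
    g=np.split(ys,np.nonzero(np.diff(ys)>.004)[0]+1)
    print(round(a,3),[(round(u[0]*1000),round(u[-1]*1000),len(u)) for u in g],round(np.median(z[k]),4))
im=cv2.resize(d["image"][115:285,190:300],None,fx=4.5,fy=4.5*0.78,interpolation=cv2.INTER_CUBIC)
cv2.imwrite("pics/crop1.png",cv2.convertScaleAbs(im,alpha=1.6))
```

```text
cast base 1280 [671.8  44.2] [ 99.9 107.2] 86.1
stand plate 797 [557.2  52.2] [ 89.9 124.5] 86.0
cast teeth 391 [655.9  55.5] [67.6 70.2] 89.5
0.42 [(100, 104, 11), (120, 120, 1), (125, 125, 1)] 0.0753
0.43 [(97, 103, 11), (115, 129, 33)] 0.0773
0.44 [(95, 99, 11), (109, 125, 36)] 0.0777
0.45 [(35, 44, 19), (92, 97, 12), (106, 120, 31)] 0.0764
0.46 [(34, 44, 29), (90, 94, 11), (100, 116, 35)] 0.0763
0.47 [(32, 44, 31), (86, 110, 46)] 0.0778
0.48 [(32, 43, 30), (85, 107, 44)] 0.0776
0.49 [(31, 43, 31), (79, 101, 49)] 0.0777
0.5 [(31, 51, 49), (71, 97, 55)] 0.0772
0.51 [(30, 41, 30), (69, 92, 41)] 0.0781
0.52 [(30, 40, 30), (72, 88, 35)] 0.0778
0.53 [(30, 58, 52), (68, 84, 32)] 0.0782
0.54 [(28, 79, 121)] 0.0785
0.55 [(28, 75, 109)] 0.0792
0.56 [(26, 81, 108)] 0.0789
0.57 [(27, 84, 145)] 0.0819
0.58 [(25, 88, 123)] 0.0787
0.59 [(25, 37, 31), (42, 58, 16), (74, 74, 1), (80, 91, 25)] 0.0767
0.6 [(23, 36, 34), (82, 93, 26)] 0.0767
0.61 [(24, 36, 31), (77, 79, 2), (85, 95, 25)] 0.077
0.62 [(22, 34, 30), (69, 98, 61)] 0.0769
0.63 [(22, 47, 33), (53, 63, 13), (73, 84, 11), (92, 98, 5)] 0.077
0.64 [(35, 63, 59)] 0.0851
```

View pics/crop1.png

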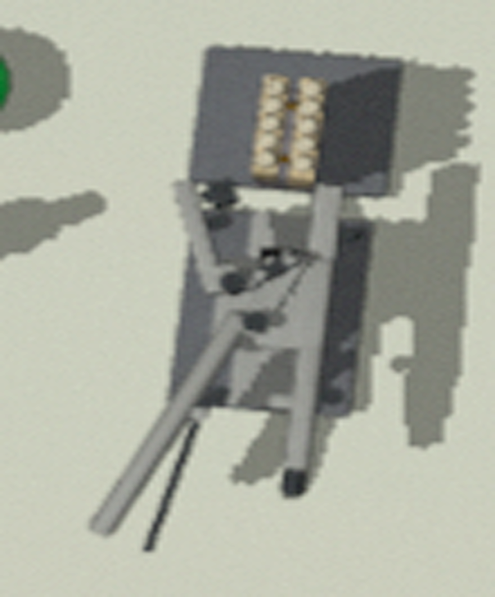

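The stand's yaw is −4°. The pivot is at about (0.575, 0.051), confirmed by the jaw tips (+57), the boss and the screw end. The grip point is at about (0.478, 0.038). Next I move to a hover above it.

Emit:
move_arm:
  deltas:
    - [[2.9, -2.95, 0.4], [0, 0, 0], 0.1]
    - [[5.8, -5.9, 0.8], [0, 0, 0], 0.1]
    - [[8.7, -8.85, 1.2], [0, 0, 0], 0.1]
    - [[11.6, -11.8, 1.6], [0, 0, 0], 0.1]
    - [[14.5, -14.7, 2], [0, 0, 0], 0.1]
  squeeze: 30

```text
t: 1.62
ee_pos: [0.3329, -0.3706, 0.3847]
ee_rot: [3.141, -0.0, 0.434]
force: [1.0, -0.4, 1.1]
grip_width: 0.454
grip_force: 0.0
```

Emit:
move_arm:
  deltas:
    - [[2.9, -2.95, 0.4], [0, 0, 0], 0.1]
    - [[5.8, -5.9, 0.8], [0, 0, 0], 0.1]
    - [[8.7, -8.85, 1.2], [0, 0, 0], 0.1]
    - [[11.6, -11.8, 1.6], [0, 0, 0], 0.1]
    - [[14.5, -14.7, 2], [0, 0, 0], 0.1]

```text
t: 2.03
ee_pos: [0.4026, -0.1761, 0.3648]
ee_rot: [3.141, -0.0, 0.435]
force: [2.3, -0.8, -0.1]
grip_width: 0.447
grip_force: 0.0
```

```bash
cat >> h.py <<'E'
from scipy.spatial.transform import Rotation as R
YAW=np.deg2rad(-4.0)
def to(target,yaw=YAW):
    "shift (cm) and turn (deg) in tool axes from the present pose to a TCP target, tool down"
    s=env.sense();Rt=R.from_euler("xyz",s["ee_rot"])
    dp=Rt.inv().apply(np.array(target)-s["ee_pos"])*100
    dr=(Rt.inv()*R.from_euler("xyz",[np.pi,0,yaw])).as_rotvec(degrees=True)
    print("t",round(s["t"],2),"pos",s["ee_pos"].round(4),"rot",np.round(s["ee_rot"],3),"F",np.round(s["force"],1),"grip",round(float(s["grip_width"]),3),s["grip_force"],"-> shift cm",dp.round(2),"turn",dr.round(2))
    return s
def P2W(piv,xs,ys):
    c,s_=np.cos(YAW),np.sin(YAW);return np.array([piv[0]+c*xs-s_*ys,piv[1]+s_*xs+c*ys])
E
python3 -c "
from h import *
s=to([.478,.038,.33]);print(np.round(s['joints'],2))"
```

```text
t 2.03 pos [ 0.4026 -0.1761  0.3648] rot [ 3.141 -0.     0.435] F [ 2.3 -0.8 -0.1] grip 0.447 0.0 -> shift cm [ 15.85 -16.25   3.48] turn [ 2.00e-02 -3.00e-02  2.89e+01]
[ 0.43  0.29 -0.18  2.1   0.07  0.75 -0.94]
```

Emit:
move_arm:
  deltas:
    - [[2.9, -2.95, 0.6], [0, 0, 6], 0.1]
    - [[5.8, -5.9, 1.2], [0, 0, 12], 0.1]
    - [[8.7, -8.85, 1.8], [0, 0, 18], 0.1]
    - [[11.6, -11.8, 2.6], [0, 0, 24], 0.1]
    - [[14.5, -14.7, 3.4], [0, 0, 28.9], 0.1]

```text
t: 2.45
ee_pos: [0.4628, -0.0096, 0.3362]
ee_rot: [3.141, -0.001, -0.07]
force: [1.6, -1.0, -0.5]
grip_width: 0.449
grip_force: 0.0
```

Run:
```python
from h import *
s=to([.478,.038,.33]);print(np.round(s['joints'],2))
d=env.get_image("wrist");cv2.imwrite("pics/w1.png",d["image"]);Tt=np.eye(4);Tt[:3,:3]=R.from_euler("xyz",s["ee_rot"]).as_matrix();Tt[:3,3]=s["ee_pos"]
T=Tt@d["tool_from_camera"];P,r,c=pts(d,T=T);print(T.round(3).tolist())
# in stand frame about guess pivot
piv=np.array([.575,.051]);c_,s_=np.cos(YAW),np.sin(YAW)
q=P[:,:2]-piv;xs=q@[c_,s_];ys=q@[-s_,c_];z=P[:,2]
print(len(P))
for a in np.arange(-.17,.1,.01):
    k=(abs(xs-a)<.005)&(z>.055)&(z<.1)&(abs(ys)<.1);u=np.sort(ys[k])*1000
    if len(u)<5: continue
    g=np.split(u,np.nonzero(np.diff(u)>4)[0]+1)
    print(round(a,3),[(round(v[0]),round(v[-1]),len(v)) for v in g],round(float(np.median(z[k])),4))
```

```text
t 2.45 pos [ 0.4628 -0.0096  0.3362] rot [ 3.141e+00 -1.000e-03 -7.000e-02] F [ 1.6 -1.  -0.5] grip 0.449 0.0 -> shift cm [ 1.19 -4.86  0.62] turn [ 0.01 -0.05 -0.01]
[-0.01  0.37 -0.12  2.08  0.07  0.7  -1.82]
[[-0.069, 0.944, 0.324, 0.546], [-0.998, -0.065, -0.022, -0.015], [0.0, -0.325, 0.946, 0.306], [0.0, 0.0, 0.0, 1.0]]
195811
-0.17 [(41, 45, 7)] 0.0757
-0.16 [(39, 45, 77), (58, 67, 20)] 0.0758
-0.15 [(37, 42, 76), (54, 68, 154)] 0.077
-0.14 [(35, 41, 83), (50, 65, 158)] 0.077
-0.13 [(-23, -13, 31), (33, 39, 89), (46, 62, 168)] 0.0766
-0.12 [(-23, -13, 116), (31, 37, 89), (42, 58, 171)] 0.0758
-0.11 [(-24, -12, 130), (30, 54, 275)] 0.0781
-0.1 [(-24, -12, 169), (28, 51, 281)] 0.0783
-0.09 [(-24, -12, 169), (24, 46, 277)] 0.0784
-0.08 [(-24, -3, 245), (16, 42, 322)] 0.0779
-0.07 [(-24, -2, 262), (15, 38, 318)] 0.078
-0.06 [(-24, -12, 199), (19, 36, 221)] 0.0788
-0.05 [(-24, 4, 228), (12, 31, 251)] 0.0786
-0.04 [(-24, 27, 784)] 0.0792
-0.03 [(-24, 28, 795)] 0.0797
-0.02 [(-24, 12, 639), (18, 33, 186)] 0.0794
-0.01 [(-24, 36, 1125)] 0.0823
0.0 [(-24, 39, 1101)] 0.0795
0.01 [(-24, 10, 510), (14, 43, 351)] 0.0776
0.02 [(-24, -11, 299), (33, 46, 294)] 0.0774
0.03 [(-24, -11, 309), (30, 50, 338)] 0.0774
0.04 [(-24, -11, 327), (23, 54, 747)] 0.0772
0.05 [(-24, -11, 73), (-4, 0, 7), (25, 38, 88), (43, 53, 60)] 0.0768
```

View pics/w1.png

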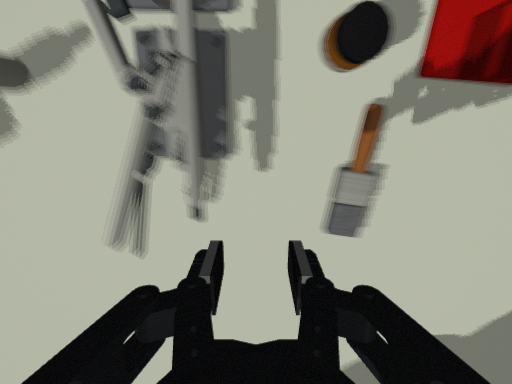

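The view is blurred because it was taken in motion. It shows the fixed handle at about (190,120), ending at (197,215), with the moving handle and lever to its left, all clear. I take the pivot as about (0.573, 0.052). Now I centre over the grip point.

Emit:
move_arm:
  deltas:
    - [[0.5, -2.5, 1], [0, 0, 0], 0.1]
    - [[1, -4.9, 2.5], [0, 0, 0], 0.1]
    - [[1, -4.9, 4.5], [0, 0, 0], 0.1]
    - [[1, -4.9, 4.6], [0, 0, 0], 0.1]
    - [[1, -4.9, 4.6], [0, 0, 0], 0.1]

```text
t: 2.92
ee_pos: [0.4753, 0.0371, 0.2897]
ee_rot: [3.141, 0.002, -0.063]
force: [0.4, -1.0, 0.9]
grip_width: 0.45
grip_force: 0.0
```

Run:
```python
from h import *
s=to([.476,.039,.22])
d=env.get_image("wrist");cv2.imwrite("pics/w2.png",d["image"]);Tt=np.eye(4);Tt[:3,:3]=R.from_euler("xyz",s["ee_rot"]).as_matrix();Tt[:3,3]=s["ee_pos"]
T=Tt@d["tool_from_camera"];P,r,c=pts(d,T=T)
piv=np.array([.573,.052]);c_,s_=np.cos(YAW),np.sin(YAW)
q=P[:,:2]-piv;xs=q@[c_,s_];ys=q@[-s_,c_];z=P[:,2]
for a in np.arange(-.13,.1,.01):
    k=(abs(xs-a)<.005)&(z>.055)&(z<.1)&(abs(ys)<.1);u=np.sort(ys[k])*1000
    if len(u)<5: continue
    g=np.split(u,np.nonzero(np.diff(u)>4)[0]+1)
    print(round(a,3),[(round(v[0]),round(v[-1]),len(v)) for v in g],round(float(np.median(z[k])),4))
k=(xs<-.1)&(abs(ys+.018)<.01)&(z>.055)&(z<.1);print("screw end",xs[k].min() if k.any() else 0)
k=(xs>.02)&(xs<.12)&(abs(ys)<.008)&(z>.055)&(z<.1);print("model face",np.percentile(xs[k],[1,5,20]) if k.any() else 0)
```

```text
t 2.92 pos [0.4753 0.0371 0.2897] rot [ 3.141e+00  2.000e-03 -6.300e-02] F [ 0.4 -1.   0.9] grip 0.45 0.0 -> shift cm [ 0.07 -0.2   6.97] turn [0.04 0.12 0.38]
-0.13 [(-23, -15, 6), (33, 39, 85), (47, 63, 197)] 0.078
-0.12 [(-24, -14, 151), (31, 37, 91), (43, 58, 212)] 0.0764
-0.11 [(-25, -13, 134), (29, 55, 316)] 0.0782
-0.1 [(-24, -13, 201), (27, 51, 333)] 0.0787
-0.09 [(-24, -13, 199), (23, 47, 334)] 0.0788
-0.08 [(-24, -3, 254), (16, 42, 412)] 0.0784
-0.07 [(-25, -3, 383), (14, 39, 461)] 0.0779
-0.06 [(-25, -13, 251), (19, 35, 283)] 0.079
-0.05 [(-25, -13, 267), (9, 32, 301)] 0.0789
-0.04 [(-24, 28, 989)] 0.0791
-0.03 [(-24, 27, 1168)] 0.0797
-0.02 [(-25, 31, 1208)] 0.0795
-0.01 [(-25, 35, 1589)] 0.0805
-0.0 [(-25, 38, 1680)] 0.0799
0.01 [(-24, 42, 1430)] 0.0781
0.02 [(-24, -12, 400), (32, 45, 412)] 0.0776
0.03 [(-25, -12, 425), (35, 48, 446)] 0.0776
0.04 [(-25, -12, 384), (22, 51, 834)] 0.0771
screw end -0.12560980288198953
model face 0
```

View pics/w2.png

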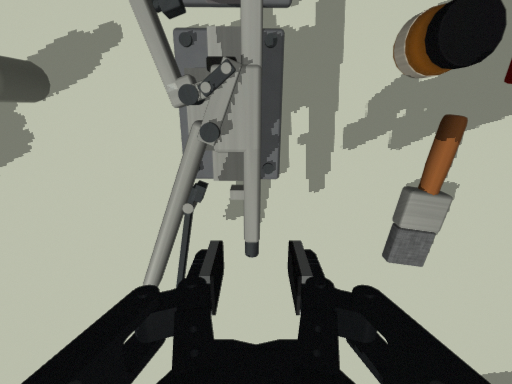

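The picture shows the fixed handle centred between the fingers, the screw end at (252,250), and the lever to the left at (185,240). The measured pivot is (0.573, 0.053). Now I descend and grip.

Emit:
move_arm:
  deltas:
    - [[0.05, -0.2, 2], [0, 0, 0.4], 0.1]
    - [[0.05, -0.3, 4.5], [0, 0, 0.4], 0.1]
    - [[0.05, -0.3, 7], [0, 0, 0.4], 0.1]
    - [[0.05, -0.3, 7], [0, 0, 0.4], 0.1]
    - [[0.05, -0.3, 7], [0, 0, 0.4], 0.1]

```text
t: 3.38
ee_pos: [0.4763, 0.0397, 0.2207]
ee_rot: [3.141, 0.001, -0.072]
force: [-0.5, 0.6, 0.5]
grip_width: 0.448
grip_force: 0.0
```

Emit:
move_arm:
  deltas:
    - [[0, 0, 0], [0, 0, 0], 1]
    - [[0, 0, 0], [0, 0, 0], 1]
    - [[0, 0, 0], [0, 0, 0], 1]
    - [[0, 0, 0], [0, 0, 0], 1]
    - [[0, 0, 0], [0, 0, 0], 1]
  squeeze: 30

```text
t: 3.8
ee_pos: [0.4768, 0.04, 0.2217]
ee_rot: [-3.142, -0.002, -0.071]
force: [-1.5, -4.3, 11.5]
grip_width: 0.136
grip_force: 33.4
```

Emit:
move_arm:
  deltas:
    - [[0.6, 0, 0], [0, 0, 0], 1]
    - [[1.2, 0, 0], [0, 0, 0], 1]
    - [[1.8, 0, 0], [0, 0, 0], 1]
    - [[2.3, 0, 0], [0, 0, 0], 1]
    - [[2.7, 0, 0], [0, 0, 0], 1]

```text
t: 4.22
ee_pos: [0.5038, 0.0381, 0.2217]
ee_rot: [3.141, -0.002, -0.071]
force: [-4.3, -2.1, 14.0]
grip_width: 0.131
grip_force: 33.5
```

Run:
```python
from h import *
s=to([.476,.04,.22])
d=env.get_image("top");P,r,c=pts(d);w=env.get_image("wrist");cv2.imwrite("pics/w3.png",w["image"])
p0=P2W(np.array([.573,.053]),0,0);c_,s_=np.cos(YAW),np.sin(YAW)
q=P[:,:2]-p0;xs=q@[c_,s_];ys=q@[-s_,c_];z=P[:,2]
k=(xs>.05)&(xs<.16)&(abs(ys)<.016)&(z>.08);print("teeth x",np.percentile(xs[k],[1,5,95,99]),"y",np.percentile(ys[k],[2,98]))
k=(xs>.06)&(xs<.12)&(ys<-.012)&(ys>-.03)&(z>.06);print("fixed jaw tip",np.percentile(xs[k],[90,99]))
```

```text
t 4.22 pos [0.5038 0.0381 0.2217] rot [ 3.141e+00 -2.000e-03 -7.100e-02] F [-4.3 -2.1 14. ] grip 0.131 33.532578349113464 -> shift cm [-2.78  0.01  0.17] turn [ 0.01 -0.09 -0.08]
teeth x [0.06015908 0.06298204 0.11188366 0.11549936] y [-0.01258626  0.01374069]
fixed jaw tip [0.09503486 0.11549188]
```

Emit:
move_arm:
  deltas:
    - [[0.4, 0, 0], [0, 0, 0], 1]
    - [[0.8, 0, 0], [0, 0, 0], 1]
    - [[1.0, 0, 0], [0, 0, 0], 1]
    - [[1.1, 0, 0], [0, 0, 0], 1]
    - [[1.2, 0, 0], [0, 0, 0], 1]

```text
t: 4.73
ee_pos: [0.5155, 0.0372, 0.2217]
ee_rot: [3.141, -0.001, -0.071]
force: [-4.7, -2.2, 12.5]
grip_width: 0.132
grip_force: 33.5
```

Emit:
move_arm:
  deltas:
    - [[0.05, 0, 0], [0, 0, 0], 1]
    - [[0.1, 0, 0], [0, 0, 0], 1]
    - [[0.15, 0, 0], [0, 0, 0], 1]
    - [[0.2, 0, 0], [0, 0, 0], 1]
    - [[0.2, 0, 0], [0, 0, 0], 1]

```text
t: 5.15
ee_pos: [0.5175, 0.0371, 0.2218]
ee_rot: [3.141, -0.002, -0.071]
force: [-3.8, -2.2, 11.0]
grip_width: 0.136
grip_force: 33.4
```

Still no contact (travel is about 41 mm), so I continue in small steps.

Emit:
move_arm:
  deltas:
    - [[0.05, 0, 0], [0, 0, 0], 1]
    - [[0.1, 0, 0], [0, 0, 0], 1]
    - [[0.15, 0, 0], [0, 0, 0], 1]
    - [[0.2, 0, 0], [0, 0, 0], 1]
    - [[0.2, 0, 0], [0, 0, 0], 1]

```text
t: 5.57
ee_pos: [0.5188, 0.037, 0.2217]
ee_rot: [3.141, 0.0, -0.071]
force: [-9.6, -2.2, 17.6]
grip_width: 0.132
grip_force: 34.3
```

Emit:
move_arm:
  deltas:
    - [[0.04, 0, 0], [0, 0, 0], 1]
    - [[0.08, 0, 0], [0, 0, 0], 1]
    - [[0.12, 0, 0], [0, 0, 0], 1]
    - [[0.15, 0, 0], [0, 0, 0], 1]
    - [[0.15, 0, 0], [0, 0, 0], 1]

```text
t: 5.98
ee_pos: [0.5194, 0.037, 0.2216]
ee_rot: [3.141, 0.003, -0.071]
force: [-17.7, -0.6, 24.7]
grip_width: 0.136
grip_force: 35.3
```

The stop is in contact at about 13 N. I now release, lift and go to the squeeze position. The pivot is now at about (0.6155, 0.050).

Emit:
move_arm:
  deltas:
    - [[0, 0, 0], [0, 0, 0], 0.1]
    - [[0, 0, 0], [0, 0, 0], 0.1]
    - [[0, 0, 0], [0, 0, 0], 0.1]
    - [[0, 0, -3], [0, 0, 0], 0.1]
    - [[0, 0, -6.5], [0, 0, 0], 0.1]

```text
t: 6.4
ee_pos: [0.5201, 0.0373, 0.2846]
ee_rot: [3.141, 0.004, -0.07]
force: [0.6, -1.0, 0.3]
grip_width: 0.447
grip_force: 0.0
```

Emit:
move_arm:
  deltas:
    - [[0, 0, -1], [0, 0, 0], -1]
    - [[1, -1.3, -1], [0, 0, 0], -1]
    - [[2.1, -2.7, -1], [0, 0, 0], -1]
    - [[2.1, -2.7, -1], [0, 0, 0], -1]
    - [[2.1, -2.7, -1], [0, 0, 0], -1]

```text
t: 6.82
ee_pos: [0.5438, 0.0632, 0.2953]
ee_rot: [-3.141, -0.001, -0.07]
force: [-0.7, -1.3, -0.6]
grip_width: 1.006
grip_force: 0.0
```

Run:
```python
from h import *
s=to([.5422,.0622,.22])
d=env.get_image("wrist");cv2.imwrite("pics/w4.png",d["image"]);Tt=np.eye(4);Tt[:3,:3]=R.from_euler("xyz",s["ee_rot"]).as_matrix();Tt[:3,3]=s["ee_pos"]
T=Tt@d["tool_from_camera"];P,r,c=pts(d,T=T)
piv=np.array([.6155,.050]);c_,s_=np.cos(YAW),np.sin(YAW)
q=P[:,:2]-piv;xs=q@[c_,s_];ys=q@[-s_,c_];z=P[:,2]
for a in np.arange(-.13,-.03,.01):
    k=(abs(xs-a)<.005)&(z>.055)&(z<.1)&(abs(ys)<.1);u=np.sort(ys[k])*1000
    if len(u)<5: continue
    g=np.split(u,np.nonzero(np.diff(u)>4)[0]+1)
    print(round(a,3),[(round(v[0]),round(v[-1]),len(v)) for v in g],round(float(np.median(z[k])),4))
k=(xs<-.1)&(abs(ys+.018)<.01)&(z>.055)&(z<.1);print("screw end",xs[k].min() if k.any() else 0)
```

```text
t 6.82 pos [0.5438 0.0632 0.2953] rot [-3.141e+00 -1.000e-03 -7.000e-02] F [-0.7 -1.3 -0.6] grip 1.006 0.0 -> shift cm [-0.15  0.12  7.53] turn [-0.02 -0.03  0.  ]
-0.13 [(-25, -15, 21), (33, 37, 49), (46, 61, 154)] 0.0782
-0.12 [(-25, -15, 134), (31, 35, 51), (41, 57, 169)] 0.0766
-0.11 [(-26, -14, 120), (29, 33, 53), (38, 53, 169)] 0.0787
-0.1 [(-26, -14, 189), (27, 50, 239)] 0.0788
-0.09 [(-26, -14, 198), (22, 46, 268)] 0.0787
-0.08 [(-26, -4, 240), (15, 41, 343)] 0.0784
-0.07 [(-26, -4, 339), (13, 38, 378)] 0.0777
-0.06 [(-26, -14, 226), (18, 34, 220)] 0.0789
-0.05 [(-26, -14, 232), (6, 30, 246)] 0.079
-0.04 [(-26, 26, 835)] 0.0793
screw end -0.12669849886650025
```

View pics/w4.png

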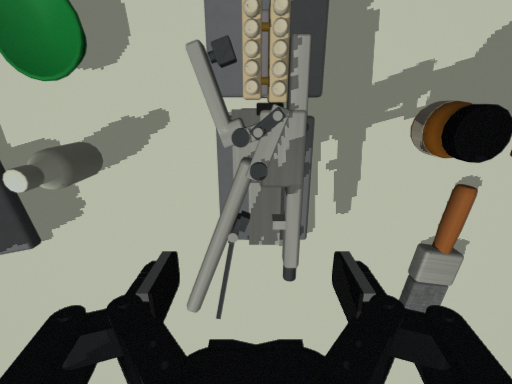

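The picture shows the stop at (268,107) against the model, the handles between the open fingers, and the pivot estimate confirmed. Now I descend around both handles.

Emit:
move_arm:
  deltas:
    - [[-0.1, 0.1, 2.5], [0, 0, 0], -1]
    - [[-0.1, 0.1, 5], [0, 0, 0], -1]
    - [[-0.1, 0.1, 7.5], [0, 0, 0], -1]
    - [[-0.1, 0.1, 7.5], [0, 0, 0], -1]
    - [[-0.1, 0.1, 7.5], [0, 0, 0], -1]

```text
t: 7.28
ee_pos: [0.542, 0.0613, 0.2197]
ee_rot: [3.141, 0.002, -0.071]
force: [1.3, -0.5, 1.2]
grip_width: 1.003
grip_force: 0.0
```

Emit:
move_arm:
  deltas:
    - [[0, 0.1, 0], [0, 0, 0], -0.5]
    - [[0, 0.2, 0], [0, 0, 0], -0.4]
    - [[0, 0.4, 0], [0, 0, 0], -0.3]
    - [[0, 0.55, 0], [0, 0, 0], -0.25]
    - [[0, 0.6, 0], [0, 0, 0], -0.25]
  squeeze: 60

```text
t: 7.7
ee_pos: [0.5428, 0.0559, 0.2227]
ee_rot: [-3.14, -0.004, -0.071]
force: [-3.3, 4.0, 16.9]
grip_width: 0.636
grip_force: 15.1
```

Emit:
move_arm:
  deltas:
    - [[0, 0.1, 0], [0, 0, 0], -0.12]
    - [[0, 0.2, 0], [0, 0, 0], -0.05]
    - [[0, 0.3, 0], [0, 0, 0], 0.1]
    - [[0, 0.35, 0], [0, 0, 0], 0.2]
    - [[0, 0.35, 0], [0, 0, 0], 0.2]

```text
t: 8.12
ee_pos: [0.5424, 0.0517, 0.2228]
ee_rot: [3.141, -0.003, -0.07]
force: [-5.6, -4.8, 23.2]
grip_width: 0.515
grip_force: 58.1
```

Emit:
move_arm:
  deltas:
    - [[0, 0, 0], [0, 0, 0], 0.3]
    - [[0, 0, 0], [0, 0, 0], 0.3]
    - [[0, 0, 0], [0, 0, 0], 0.3]
    - [[0, 0, 0], [0, 0, 0], 0.3]
    - [[0, 0, 0], [0, 0, 0], 0.3]

```text
t: 8.53
ee_pos: [0.5424, 0.0518, 0.2228]
ee_rot: [3.141, -0.003, -0.07]
force: [-6.1, -4.3, 23.9]
grip_width: 0.516
grip_force: 58.1
```

The handles are at their stop. I let go and lift.

Emit:
move_arm:
  deltas:
    - [[0, 0, 0], [0, 0, 0], -0.4]
    - [[0, 0, 0], [0, 0, 0], -0.4]
    - [[0, 0, 0], [0, 0, 0], -0.4]
    - [[0, 0, 0], [0, 0, 0], -0.4]
    - [[0, 0, 0], [0, 0, 0], -0.4]

```text
t: 8.95
ee_pos: [0.5419, 0.0523, 0.2204]
ee_rot: [-3.141, -0.0, -0.071]
force: [-0.2, -0.4, -0.0]
grip_width: 0.701
grip_force: 0.0
```

Emit:
move_arm:
  deltas:
    - [[0, 0, -2.5], [0, 0, 0], -0.4]
    - [[0, 0, -5], [0, 0, 0], -0.4]
    - [[0, 0, -8], [0, 0, 0], -0.4]
    - [[0, 0, -8], [0, 0, 0], -0.4]
    - [[0, 0, -8], [0, 0, 0], -0.4]

```text
t: 9.37
ee_pos: [0.5421, 0.0523, 0.3015]
ee_rot: [-3.141, -0.003, -0.071]
force: [-0.4, 0.4, -0.8]
grip_width: 0.698
grip_force: 0.0
```

Run:
```python
from h import *
s=to([.5422,.0622,.22])
d=env.get_image("wrist");cv2.imwrite("pics/w5.png",d["image"]);Tt=np.eye(4);Tt[:3,:3]=R.from_euler("xyz",s["ee_rot"]).as_matrix();Tt[:3,3]=s["ee_pos"]
T=Tt@d["tool_from_camera"];P,r,c=pts(d,T=T);td=env.get_image("top");Q,_,_=pts(td)
piv=np.array([.6155,.050]);c_,s_=np.cos(YAW),np.sin(YAW)
for n,P in(("wrist",P),("top",Q)):
  q=P[:,:2]-piv;xs=q@[c_,s_];ys=q@[-s_,c_];z=P[:,2]
  print(n)
  for a in np.arange(-.18,-.05,.01):
    k=(abs(xs-a)<.005)&(z>.055)&(z<.1)&(abs(ys)<.1);u=np.sort(ys[k])*1000
    if len(u)<5: continue
    g=np.split(u,np.nonzero(np.diff(u)>4)[0]+1)
    print(round(a,3),[(round(v[0]),round(v[-1]),len(v)) for v in g],round(float(np.median(z[k])),4))
  k=(xs<-.1)&(abs(ys+.018)<.007)&(z>.055)&(z<.1);print("screw end",xs[k].min() if k.any() else 0)
```

```text
t 9.37 pos [0.5421 0.0523 0.3015] rot [-3.141e+00 -3.000e-03 -7.100e-02] F [-0.4  0.4 -0.8] grip 0.698 0.0 -> shift cm [-0.09 -0.98  8.15] turn [-0.04 -0.16 -0.06]
wrist
-0.17 [(-12, -8, 14), (9, 17, 13)] 0.0775
-0.16 [(-11, -7, 55), (8, 19, 131)] 0.078
-0.15 [(-9, -4, 58), (8, 20, 138)] 0.078
-0.14 [(-8, -2, 59), (8, 20, 141)] 0.0783
-0.13 [(-24, -14, 15), (-6, 0, 66), (8, 19, 137)] 0.078
-0.12 [(-24, -14, 126), (-4, 1, 72), (8, 20, 150)] 0.0763
-0.11 [(-25, -14, 108), (-1, 4, 68), (8, 20, 166)] 0.0785
-0.1 [(-26, -14, 167), (0, 20, 238)] 0.0787
-0.09 [(-26, -14, 181), (1, 20, 273)] 0.0785
-0.08 [(-25, 20, 504)] 0.0785
-0.07 [(-26, 20, 639)] 0.078
-0.06 [(-25, -14, 200), (8, 20, 210)] 0.0789
screw end -0.16748879553553978
top
screw end 0
```

View pics/w5.png

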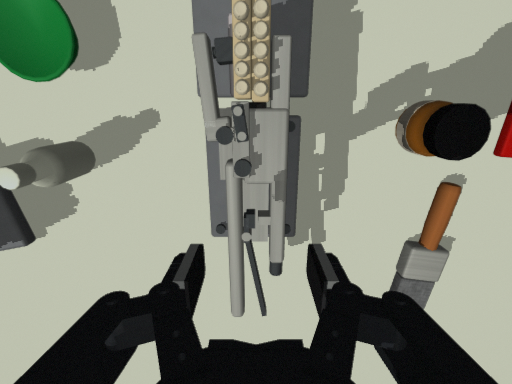

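The pliers are locked: the moving handle lies at y +8 to +20 and the halves are closed. The lever end shows at (264,313), which is about x −166, y −10 in the pivot frame. I move with shut fingers to its −y side.

Emit:
move_arm:
  deltas:
    - [[-3, 1.2, 0], [0, 0, 0], 1]
    - [[-6, 2.4, 0], [0, 0, 0], 1]
    - [[-7.8, 3.4, 0], [0, 0, 0], 1]
    - [[-7.8, 3.4, 0], [0, 0, 0], 1]
    - [[-7.8, 3.4, 2], [0, 0, 0], 1]

```text
t: 9.88
ee_pos: [0.4616, 0.0235, 0.2815]
ee_rot: [-3.141, -0.003, -0.072]
force: [2.7, 0.3, 0.9]
grip_width: 0.004
grip_force: 0.0
```

Emit:
move_arm:
  deltas:
    - [[0, 0, 0], [0, 0, 0], 1]
    - [[0, 0, 2], [0, 0, 0], 1]
    - [[0, 0, 4], [0, 0, 0], 1]
    - [[0, 0, 6], [0, 0, 0], 1]
    - [[0, 0, 6], [0, 0, 0], 1]

```text
t: 10.3
ee_pos: [0.4608, 0.0241, 0.2173]
ee_rot: [3.141, 0.005, -0.07]
force: [-1.2, 0.1, -0.7]
grip_width: 0.002
grip_force: 0.0
```

```bash
python3 -c "
from h import *
to([.4613,.0237,.222])"
```

```text
t 10.3 pos [0.4608 0.0241 0.2173] rot [ 3.141  0.005 -0.07 ] F [-1.2  0.1 -0.7] grip 0.002 0.0 -> shift cm [ 0.05  0.03 -0.47] turn [ 0.06  0.3  -0.02]
```

Emit:
move_arm:
  deltas:
    - [[0, -0.4, 0], [0, 0, 0], 1]
    - [[0, -0.8, 0], [0, 0, 0], 1]
    - [[0, -1.1, 0], [0, 0, 0], 1]
    - [[0, -1.4, 0], [0, 0, 0], 1]
    - [[0, -1.6, 0], [0, 0, 0], 1]

```text
t: 10.72
ee_pos: [0.463, 0.0405, 0.2209]
ee_rot: [-3.141, -0.001, -0.07]
force: [-0.1, -0.8, 0.6]
grip_width: 0.004
grip_force: 0.2
```

Emit:
move_arm:
  deltas:
    - [[0, -0.2, 0], [0, 0, 0], 1]
    - [[0, -0.4, 0], [0, 0, 0], 1]
    - [[0, -0.6, 0], [0, 0, 0], 1]
    - [[0, -0.8, 0], [0, 0, 0], 1]
    - [[0, -1, 0], [0, 0, 0], 1]

```text
t: 11.13
ee_pos: [0.4634, 0.0499, 0.2201]
ee_rot: [3.141, 0.0, -0.071]
force: [-0.8, -1.6, 0.9]
grip_width: -0.001
grip_force: 0.9
```

Emit:
move_arm:
  deltas:
    - [[0, -0.2, 0], [0, 0, 0], 1]
    - [[0, -0.4, 0], [0, 0, 0], 1]
    - [[0, -0.6, 0], [0, 0, 0], 1]
    - [[0, -0.8, 0], [0, 0, 0], 1]
    - [[0, -0.8, 0], [0, 0, 0], 1]

```text
t: 11.55
ee_pos: [0.4641, 0.0584, 0.2201]
ee_rot: [-3.141, -0.0, -0.07]
force: [0.8, -0.2, 0.1]
grip_width: 0.0
grip_force: 0.0
```

Run:
```python
from h import *
s=to([.4613,.0237,.222])
d=env.get_image("wrist");v=env.get_image("scene")
a=cv2.resize(v["image"][150:270,200:320],None,fx=3.2,fy=3.2,interpolation=cv2.INTER_CUBIC)
cv2.imwrite("pics/w6.png",np.hstack([cv2.resize(d["image"],(400,384)),a]))
```

```text
t 11.55 pos [0.4641 0.0584 0.2201] rot [-3.141 -0.    -0.07 ] F [ 0.8 -0.2  0.1] grip 0.0 0.0 -> shift cm [-0.03  3.48 -0.19] turn [-0.02 -0.01 -0.02]
```

View pics/w6.png

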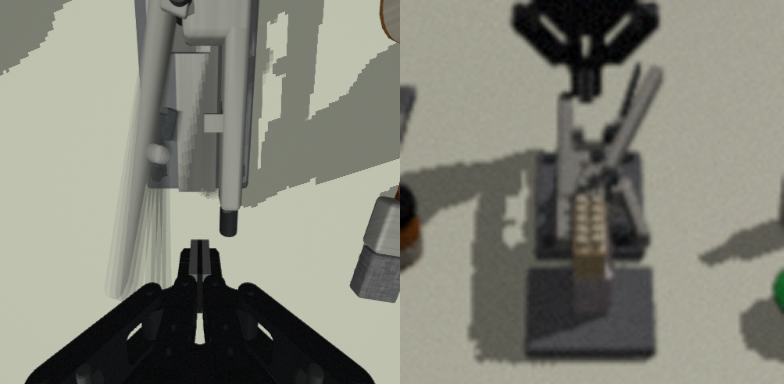

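The pliers have sprung open and the model stays closed. I lift, then go back to the fixed handle to draw the pliers back.

Emit:
move_arm:
  deltas:
    - [[0, 0.1, -3], [0, 0, 0], 1]
    - [[0, 0.2, -7], [0, 0, 0], 1]
    - [[2, 1, -7.2], [0, 0, 0], 0.1]
    - [[4.5, 1.8, -7.2], [0, 0, 0], 0.1]
    - [[5.5, 1.8, -7.2], [0, 0, 0], 0.1]
  squeeze: 30

```text
t: 12.07
ee_pos: [0.5199, 0.0343, 0.2932]
ee_rot: [-3.142, -0.003, -0.073]
force: [-0.3, -0.4, -0.5]
grip_width: 0.418
grip_force: 0.0
```

Emit:
move_arm:
  deltas:
    - [[0, 0, 0], [0, 0, 0], 0.1]
    - [[0, 0, 0], [0, 0, 0], 0.1]
    - [[0, 0, 0], [0, 0, 0], 0.1]
    - [[0, 0, 0.5], [0, 0, 0], 0.1]
    - [[0, 0, 0.5], [0, 0, 0], 0.1]

```text
t: 12.48
ee_pos: [0.5169, 0.0363, 0.2863]
ee_rot: [3.141, 0.001, -0.07]
force: [-0.1, -0.2, -0.4]
grip_width: 0.45
grip_force: 0.0
```

Run:
```python
from h import *
s=to([.5183,.0367,.22])
d=env.get_image("wrist");Tt=np.eye(4);Tt[:3,:3]=R.from_euler("xyz",s["ee_rot"]).as_matrix();Tt[:3,3]=s["ee_pos"]
T=Tt@d["tool_from_camera"];P,r,c=pts(d,T=T)
piv=np.array([.6155,.050]);c_,s_=np.cos(YAW),np.sin(YAW)
q=P[:,:2]-piv;xs=q@[c_,s_];ys=q@[-s_,c_];z=P[:,2]
for a in np.arange(-.13,-.05,.01):
    k=(abs(xs-a)<.005)&(z>.055)&(z<.1)&(abs(ys)<.1);u=np.sort(ys[k])*1000
    if len(u)<5: continue
    g=np.split(u,np.nonzero(np.diff(u)>4)[0]+1)
    print(round(a,3),[(round(v[0]),round(v[-1]),len(v)) for v in g])
k=(xs<-.1)&(abs(ys+.018)<.007)&(z>.055)&(z<.1);print("screw end",xs[k].min() if k.any() else 0)
```

```text
t 12.48 pos [0.5169 0.0363 0.2863] rot [ 3.141e+00  1.000e-03 -7.000e-02] F [-0.1 -0.2 -0.4] grip 0.45 0.0 -> shift cm [ 0.15 -0.05  6.63] turn [ 0.01  0.08 -0.01]
-0.13 [(-25, -15, 25), (32, 37, 87), (45, 60, 200)]
-0.12 [(-25, -15, 162), (30, 36, 94), (41, 57, 217)]
-0.11 [(-25, -14, 134), (28, 53, 322)]
-0.1 [(-25, -14, 202), (26, 49, 329)]
-0.09 [(-25, -14, 206), (22, 45, 359)]
-0.08 [(-25, -5, 292), (15, 41, 430)]
-0.07 [(-26, -4, 369), (13, 38, 450)]
-0.06 [(-26, -14, 253), (18, 34, 291)]
screw end -0.12695010810666824
```

Emit:
move_arm:
  deltas:
    - [[0.1, 0, 2.5], [0, 0, 0], 0.1]
    - [[0.1, -0.05, 5], [0, 0, 0], 0.1]
    - [[0.1, -0.05, 6.6], [0, 0, 0], 0.1]
    - [[0.1, -0.05, 6.6], [0, 0, 0], 0.1]
    - [[0.1, -0.05, 6.6], [0, 0, 0], 0.1]

```text
t: 12.95
ee_pos: [0.5183, 0.0366, 0.2209]
ee_rot: [3.141, 0.002, -0.07]
force: [-0.7, 0.6, -0.0]
grip_width: 0.447
grip_force: 0.0
```

Emit:
move_arm:
  deltas:
    - [[0, 0, 0], [0, 0, 0], 1]
    - [[0, 0, 0], [0, 0, 0], 1]
    - [[0, 0, 0], [0, 0, 0], 1]
    - [[0, 0, 0], [0, 0, 0], 1]
    - [[-0.1, 0, 0], [0, 0, 0], 1]
  squeeze: 40

```text
t: 13.37
ee_pos: [0.5184, 0.0368, 0.2224]
ee_rot: [-3.141, -0.003, -0.071]
force: [4.7, 1.0, 1.9]
grip_width: 0.134
grip_force: 41.6
```

Emit:
move_arm:
  deltas:
    - [[-0.6, 0, 0], [0, 0, 0], 1]
    - [[-1.3, 0, 0], [0, 0, 0], 1]
    - [[-2, 0, 0], [0, 0, 0], 1]
    - [[-2.8, 0, 0], [0, 0, 0], 1]
    - [[-3.6, 0, 0], [0, 0, 0], 1]

```text
t: 13.78
ee_pos: [0.4824, 0.0393, 0.2223]
ee_rot: [-3.14, -0.004, -0.071]
force: [4.1, 2.1, 5.4]
grip_width: 0.135
grip_force: 42.1
```

Emit:
move_arm:
  deltas:
    - [[-0.3, 0, 0], [0, 0, 0], 1]
    - [[-0.5, 0, 0], [0, 0, 0], 1]
    - [[-0.7, 0, 0], [0, 0, 0], 1]
    - [[-0.9, 0, 0], [0, 0, 0], 1]
    - [[-1, 0, 0], [0, 0, 0], 1]

```text
t: 14.2
ee_pos: [0.4725, 0.04, 0.2223]
ee_rot: [-3.141, -0.003, -0.071]
force: [4.6, 1.8, 6.0]
grip_width: 0.132
grip_force: 42.3
```

Emit:
move_arm:
  deltas:
    - [[-0.15, 0, 0], [0, 0, 0], 1]
    - [[-0.3, 0, 0], [0, 0, 0], 1]
    - [[-0.4, 0, 0], [0, 0, 0], 1]
    - [[-0.5, 0, 0], [0, 0, 0], 1]
    - [[-0.6, 0, 0], [0, 0, 0], 1]

```text
t: 14.62
ee_pos: [0.4692, 0.0402, 0.2226]
ee_rot: [-3.139, -0.01, -0.072]
force: [31.3, -4.1, -17.4]
grip_width: 0.135
grip_force: 38.9
```

The rear stop is reached. I let go, lift and check.

Emit:
move_arm:
  deltas:
    - [[0.2, 0, 0], [0, 0, 0], 1]
    - [[0.2, 0, 0], [0, 0, 0], 0.1]
    - [[0.2, 0, 0], [0, 0, 0], 0.1]
    - [[0.2, 0, 0], [0, 0, 0], 0.1]
    - [[0.2, 0, -2], [0, 0, 0], 0.1]

```text
t: 15.03
ee_pos: [0.4668, 0.04, 0.2393]
ee_rot: [3.141, 0.004, -0.07]
force: [-1.9, -0.2, -0.8]
grip_width: 0.449
grip_force: 0.0
```

Emit:
move_arm:
  deltas:
    - [[0, 0, -3], [0, 0, 0], 0.1]
    - [[0, 0, -6], [0, 0, 0], 0.1]
    - [[0, 0, -9], [0, 0, 0], 0.1]
    - [[0, 0, -10], [0, 0, 0], 0.1]
    - [[0, 0, -10], [0, 0, 0], 0.1]

```text
t: 15.45
ee_pos: [0.468, 0.04, 0.3435]
ee_rot: [-3.141, -0.004, -0.071]
force: [0.6, -0.3, -0.1]
grip_width: 0.449
grip_force: 0.0
```

Run:
```python
from h import *
s=to([.47,.04,.22])
d=env.get_image("wrist");cv2.imwrite("pics/w7.png",d["image"]);Tt=np.eye(4);Tt[:3,:3]=R.from_euler("xyz",s["ee_rot"]).as_matrix();Tt[:3,3]=s["ee_pos"]
T=Tt@d["tool_from_camera"];P,r,c=pts(d,T=T)
piv=np.array([.573,.053]);c_,s_=np.cos(YAW),np.sin(YAW)
q=P[:,:2]-piv;xs=q@[c_,s_];ys=q@[-s_,c_];z=P[:,2]
k=(xs<-.1)&(abs(ys+.018)<.007)&(z>.055)&(z<.1);print("screw end (start -.126)",xs[k].min() if k.any() else 0)
```

```text
t 15.45 pos [0.468  0.04   0.3435] rot [-3.141 -0.004 -0.071] F [ 0.6 -0.3 -0.1] grip 0.449 0.0 -> shift cm [ 0.15 -0.   12.35] turn [-0.05 -0.23 -0.06]
screw end (start -.126) -0.13290855205923643
```

View pics/w7.png

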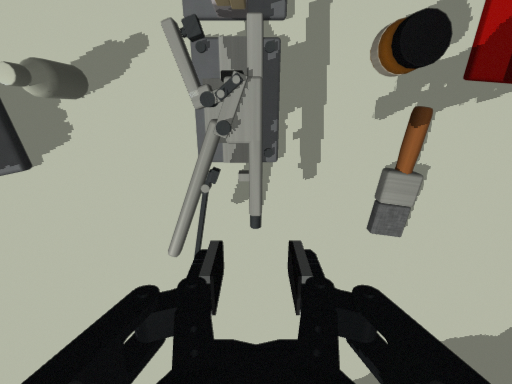

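The pliers are open, with the screw end at (256,222) about 7 mm behind where it started, so they are at the rear stop. The robot is clear of everything.

```bash
python3 -c "
from h import *
print(env.sign_off())"
```

```text
the job is handed in; nothing more can be done
None
```

I handed the job in at about 15.5 s, with the model closed, the pliers sprung open and drawn back to the rear stop, and the robot clear. Sign-off returned no verdict, and I inferred the joint values from images and forces rather than reading them.

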